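# Hang the cordless driver on the spring-balanced bench arm

## Task

Take the cordless driver out of its bench holster and hang it upright by its tapered collar in the open ring at the end of the spring-balanced arm. Keep hold of it and go down slowly and gently with the arm as it sinks, and let go only once the arm carries the driver's whole weight and has settled, so that the arm neither drops nor springs up. Do not force the driver against the arm, and leave the other parts on the bench where they are.

Things in the scene. Friction and masses are not known exactly. Their poses are not given: they have to be found in the camera images.
- driver: upright cordless inline driver, round, 195 mm long, origin at the centre of its lower end (socket), z up to the handle. From below: socket and nose up to 24 mm diameter to 45 mm; steel gear case 30 mm diameter to 105 mm; 45-degree tapered collar; orange and black round handle 40 mm diameter from 125 to 195 mm. Weight 0.29 to 0.93 kg, unknown beforehand (battery and socket vary)
- driver_seat (a point): point on the driver's axis 114 mm above its lower end, in the collar's taper where that is 48 mm in diameter (the taper widens from 30 mm diameter at 105 mm to 58 mm at 119 mm; rim to 125 mm). It coincides with yoke_seat when the taper is fully seated in the ring
- driver_grip (a point): point on the driver's axis at mid-handle, 167 mm above its lower end, the place to take hold (42 mm above the collar's top, 28 mm below the handle's top)
- holster: fixed black upright tube, 56 mm outside and 42 mm inside diameter, rim 125 mm above the bench, on a 90 mm square foot; origin at the centre of the foot's underside. The driver stands upright in it, its taper resting on the rim and its lower end 14 mm above the bench; raise it by more than 115 mm to bring it clear
- balancer: fixed foot (120 x 120 mm) and steel post of the spring-balanced arm, origin on the post's axis at the bench top. On it a yellow swivel bracket with a spring drum, top about 300 mm high, carries two aluminium bars, 320 mm long, one above the other, which keep the yoke head and ring level. The arm also swivels sideways about the post against a little friction (1 N at the ring)
- balancer_yoke: yellow yoke head at the arm's end, origin on its upper pivot, 90 mm behind the ring's centre and about 60 mm above the ring's top; its upright plates rise to 75 mm above the ring, 80 mm behind its centre. The ring's mouth is 35 mm wide, flanked by two horns flaring to 64 mm, 42 mm in front of the centre. The driver's 30 mm gear case and all below it pass the mouth; the collar does not
- yoke_seat (a point): centre of the ring at the arm's end, at the level of its top face; 0.43 m from the post's axis, about 266 mm above the bench when unloaded. z is up, x points from the ring back to the post; the mouth opens towards -x. Ring: yellow with white nylon lining, 48 mm inside and 68 mm outside diameter, 10 mm high
- balancer_boom (a joint): how far the arm has sunk, rad: 0 at its top stop (unloaded), 0.44 at the bottom stop; 0.1 rad lowers the ring 32 mm. The spring keeps the arm at the top stop until about 1.2 N bears down on the ring, then gives about 17 mm per further newton (60 N/m), so the driver sinks it 25 to 135 mm according to its weight; pivot friction lets it rest within about 4 mm of balance
- cartridge: silver bearing cartridge standing on the bench, 62 mm diameter, 36 mm high, origin at the centre of its underside; leave alone
- end_cap: black plastic roller end cap lying on the bench, 68 mm diameter, 26 mm high, origin at the centre of its underside; leave alone
- lock_collar: brass lock collar lying on the bench, 44 mm diameter, 16 mm high, origin at the centre of its underside; leave alone
- punch: chrome punch, 155 mm long, 14 mm diameter, lying along its x axis in a spring clip holder (120 x 34 mm foot) about 8 mm above the bench; origin underneath it, near mid-length; leave alone
There are look-alikes about, which are no part of the job. Of the things that look like the holster, take the one that is nearest to the robot's base at the start.

How it is judged (in metres and radians):
On the way, in this order (a step that is already met when the one before it is completed fails the run):
1. the driver is lifted clear out of the holster (z of driver in the frame of holster above 0.126 m), for 0.1 s.
2. the driver's taper is seated in the arm's ring and bears on it, the arm has sunk and is steady, and the driver is still held (distance between driver_seat and yoke_seat below 0.006 m and value of joint balancer_boom above 0.03 rad and velocity of joint balancer_boom between -0.08 and 0.08 rad/s and contact force between driver and balancer above 1.5 N and contact force between the fingers and driver above 1 N), for 0.2 s.
At the end, for the whole second after the job is handed in: The driver hangs released in the balancer arm's ring, its seat point within 5 mm of the ring's seat point, upright within 0.12 rad, the arm sunk by more than 0.03 rad and at rest (below 0.06 rad/s, driver below 0.03 m/s) (distance between driver_seat and yoke_seat below 0.005 m and angle between driver's own z axis and vertical below 0.12 rad and value of joint balancer_boom above 0.03 rad and velocity of joint balancer_boom between -0.06 and 0.06 rad/s and linear speed of driver below 0.03 m/s and contact force between the fingers and driver below 0.1 N); the robot touches nothing.
It fails at once if the balancer arm drops or springs up (its boom turns faster than 0.2 rad/s, about 64 mm/s at the ring) (velocity of joint balancer_boom above 0.2 rad/s or velocity of joint balancer_boom below -0.2 rad/s).
It fails at once if the driver is forced against the balancer arm with more than 20 N (contact force between driver and balancer above 20 N).
It fails at once if a bystander part is moved by more than 15 mm (distance of any of cartridge, end_cap, lock_collar, punch from where it was at the start of the episode above 0.015 m).
It also fails if it takes over 61 s, if anything falls off the work surface, if the arm or the gripper's body presses on something with over 40 N, if the wrist force passes 120 N, or if a joint passes its speed limit or range.

## Robot

A 6-joint arm with a two-finger parallel gripper is mounted at the origin on the work surface. World frame = base frame: x ahead of the robot, y to its left, z up, the work surface at z = 0. Lengths are in m, angles in degrees, forces in N, time in s.
With the tool pointing down it reaches from about 0.35 to 0.975 m from the base axis. Payload 4.9 kg.
Tool frame: the origin (TCP) lies between the finger pads; the fingertips stand arm.tcp_to_tips ahead of it and the grasp point (between the pads) lies 5 mm behind it (arm.tcp_to_tips is the distance from the TCP to the fingertips, in m); z points along the fingers, y is the direction in which the jaws open and shut (so a half turn about z gives the same grasp; the last joint's range is limited). The gripper opens to 85 mm and grips with 20 to 120 N. Pads are 22 mm wide; open, the fingers measure 114 mm over their backs; the gripper's body (76 mm by 85 mm) begins 54 mm behind the grasp point. The pads swing forward as they close: fully open they stand 13 mm farther back than shut.
Start: joints at [-6.818, 3.019, 92.412, -0, 84.569, -6.818], TCP at [0.625, 0, 0.245] pointing down, gripper open.
Joint ranges: [-172.51, 172.51], [-57.92, 126.97], [3.15, 148.05], [-58.71, 238.71], [5.1, 150.11], [-179.66, 179.66]. Speed limits (degrees/s): [147.25, 147.25, 180, 180, 180, 180].

## Interface

Orientations are given as [roll, pitch, yaw] about the fixed x, y, z axes, in that order (R = Rz(yaw) Ry(pitch) Rx(roll)).
In Python, from bench import readout, imaging, job, spotter, arm gives the robot as it stands.
- The arm moves only by the tool move_arm, never from a script. Its argument "moves" is text: rows parted by semicolons, each of 5 numbers parted by spaces: the shift along the tool's x, y, z in m, then the turn about the tool's z in rad, then the finger opening in m, from 0 to 0.0854. In form: dx dy dz turn fingers; .... A call has 1 to 20 rows; each row shifts and turns the commanded pose from where the row before left it, along the tool's axes as they then stand; what a row does not reach is not made up. A row lasts 1/8 s, in which the tool goes at most 62.5 mm and 10.7 degrees, less where a joint would pass 70% of its speed; a pose out of reach is approached as far as the arm can. A call is refused whole if a number of a shift passes 0.0625 or a number of a turn 0.188, either way. A call with a gripper value outside its range is refused whole. The fingers move at their own pace and stop on an object; the grip force is fixed at half the most. Time passes only in rows, so rows that do not move let the fingers close. It gives the time, the measured TCP pose, the force and the opening at its end, in the units of the state.
- readout.get_obs(): the state, without advancing time (a new reading comes with each control period).
- imaging.capture(name): name is "scene" or "side" or "wrist"; returns (picture, depth): 480x640x3 uint8, red, green, blue; 480x640 float32, m along the optical axis (not along the pixel's ray), 0 where there is no reading.
- imaging.camera_params(name): a dict with "fx", "fy", "cx", "cy" (pixels), "k1" (the pictures are not rectified: a ray, as slopes to the right and down, at radius r is drawn at 1 + k1 r^2 times it, then the intrinsics apply), "R" (3x3) and "t" (3): a world point X has camera coordinates R X + t. Camera axes: x right, y down, z forward; pixel columns grow to the right and rows downward; lengths in m; the calibration is good to about 2 mm. A picture is of the moment at which its call begins: read the wrist's pose just before it. camera_params takes no time and is no camera call; for the wrist camera it gives the pose at the moment of the call.
- job.sign_off(): hands the job in, once; it reports no verdict.
Trained networks look in the newest picture that a camera, given by its name, has taken for a name from the list of things; names that differ only in an ending like _2 or _b are one class to them, and where a whole thing is asked for, a point or a joint stands for the part that bears it (a point fixed in the world has none). Each returns a list of dicts, best first, with "p" (0 to 1); they miss things now and then, are a little off and sometimes report something else, mostly with a low value. They report only what shows in the picture. A call takes as long as a camera call. They do not tell look-alikes from the thing itself.
- spotter.regions_of(camera, name): "mask" (480x640 bool, what is visible of it).
- spotter.place_of(camera, name): "at" ([x, y, z] in m, in the coordinates of the camera as it stood for that picture, good to about 4 mm: a listed point, or the origin of a listed thing).
The state is a dict: "t": time; "qpos": joint angles; "joint_velocities": joint speeds; "joint_torque": joint torques, N m; "position": TCP position; "ee_rot": TCP orientation; "wrist_force": force on the tool from outside, world axes, zero at the start; "wrist_torque": the same for the moment, N m; "opening": opening from 0.0 (shut) to 1.0 (fully open).
Only numpy, scipy, OpenCV 4.12 (cv2) and the standard library are available. Lean on these libraries where they do the work, as an engineer would, in place of code of your own. Each camera call takes 0.05 s, during which the arm holds its last target. There are 200 camera calls.

## Working session

There is one attempt and no reset: what is moved stays moved. The work goes in short steps, Python scripts to look and compute and a tool call to move; the robot and the scene stay as the last step left them, time stands still between calls to the robot, and variables do not carry over. Pictures are saved under pics/ and viewed, about 8 in all and at most 12, crops included, and the job is handed in when it is done.

Besides the shell and the picture viewer there is one more tool, called after ">>>" by a JSON object that holds its "fn" and its "kwargs". move_arm: Moves the arm, as the interface text tells. Its arguments: {"type":"object","properties":{"moves":{"type":"string"}},"required":["moves"]}

```bash
mkdir -p pics
cat > h.py <<'E'
import numpy as np,cv2
from bench import readout,imaging,job,spotter,arm
def snap(c,f=None):
    P=imaging.camera_params(c);im,d=imaging.capture(c)
    if f: cv2.imwrite('pics/'+f,im[:,:,::-1])
    return im,d,P
def w(P,X): return np.array(P['R']).T@(np.array(X)-np.array(P['t']))
def find(c,P,names):
    for n in names:
        for r in spotter.place_of(c,n): print(c,n,round(r['p'],2),np.round(w(P,r['at']),4))
E
python3 - <<'E'
from h import *
print(readout.get_obs(),arm.tcp_to_tips)
for c in ['scene','side']:
    im,d,P=snap(c,c+'0.png');print(c,w(P,[0,0,0]),np.array(P['R'])[2])
    find(c,P,['driver','driver_grip','driver_seat','holster','balancer','yoke_seat','balancer_yoke','cartridge','end_cap','lock_collar','punch'])
a=cv2.imread('pics/scene0.png');b=cv2.imread('pics/side0.png')
E
```

```text
{'t': 0.0, 'qpos': array([-6.81798532e+00,  3.05421059e+00,  9.24936665e+01, -1.19710101e-03,
        8.45679861e+01, -6.81742123e+00]), 'joint_velocities': array([ 0.00506883,  0.01283434,  0.01870151,  0.01519145, -0.0066822 ,
       -0.05448377]), 'joint_torque': array([ 2.70554956e-04, -3.93670499e+01, -3.70175600e+01, -1.62778279e-04,
        6.93513779e-03, -6.06393527e-06]), 'position': array([6.24396861e-01, 6.92838660e-05, 2.44079556e-01]), 'ee_rot': array([-1.79884815e+02, -1.25705608e-02,  8.99995378e+01]), 'wrist_force': array([ 0.56543313, -0.65867383, -0.47322404]), 'wrist_torque': array([0.02013268, 0.01212411, 0.01155155]), 'opening': 1.002437121690128} 0.014
scene [ 1.37376756 -0.40261326  0.99746728] [-0.67797136  0.3523592  -0.64513396]
scene driver_grip 0.74 [ 0.4426 -0.302   0.1808]
scene driver_seat 0.92 [ 0.4387 -0.3061  0.1286]
scene holster 0.78 [ 4.447e-01 -4.721e-01  1.000e-04]
scene holster 0.65 [ 0.443  -0.3076  0.0024]
scene holster 0.58 [ 0.442  -0.3066  0.1295]
scene balancer 0.75 [0.5781 0.51   0.0018]
scene yoke_seat 0.7 [0.6356 0.0777 0.2677]
scene 
[... 213 characters left out ...]
-0.303   0.0005]
scene lock_collar 0.48 [ 0.4205 -0.1204  0.0037]
scene punch 0.63 [ 0.689  -0.2817  0.0099]
scene punch 0.37 [ 0.4425 -0.2998  0.1819]
side [ 0.18764754 -1.08621074  1.24575181] [ 0.23721427  0.70924175 -0.66385656]
side driver_seat 0.87 [ 0.4382 -0.3034  0.1256]
side holster 0.96 [ 0.4364 -0.3055 -0.0013]
side holster 0.67 [ 0.449  -0.4706  0.0035]
side balancer 0.66 [ 0.5769  0.5123 -0.0032]
side yoke_seat 0.69 [0.6385 0.0792 0.2638]
side balancer_yoke 0.76 [0.6239 0.1696 0.3248]
side cartridge 0.67 [ 6.524e-01 -1.075e-01  3.000e-04]
side end_cap 0.89 [ 0.52   -0.1226 -0.0035]
side lock_collar 0.5 [ 4.208e-01 -1.173e-01  1.000e-04]
side punch 0.66 [ 0.6888 -0.2846  0.0102]
```

View pics/scene0.png

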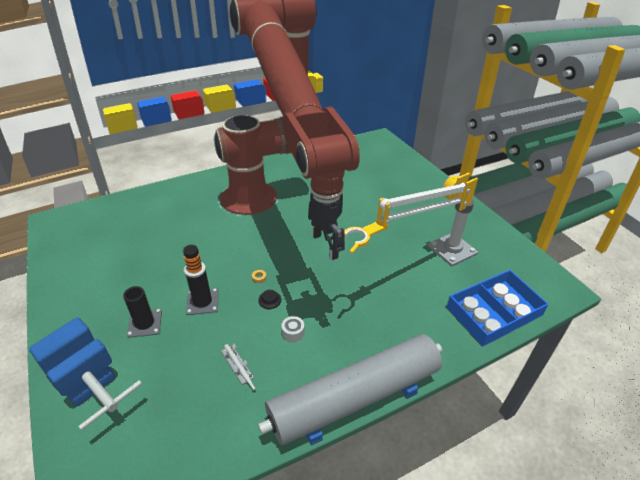

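View pics/side0.png

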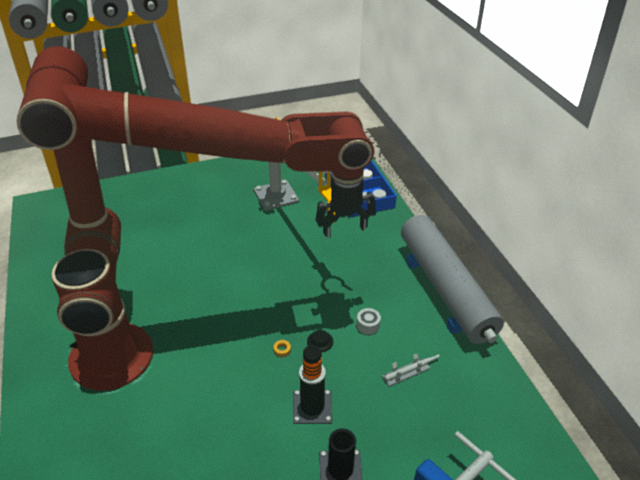

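The driver stands in the left-of-centre holster at about (0.440, -0.305); the scene shows it at pixel (197, 280). That holster is nearer the base than the empty one at (140, 308). The ring is at about (0.637, 0.078), with its mouth facing -y.

>>> {"fn": "move_arm", "kwargs": {"moves": "-0.02 -0.014 -0.01 0 0.0854;-0.026 -0.016 -0.01 0 0.0854;-0.026 -0.016 -0.01 0 0.0854;-0.026 -0.016 -0.01 0 0.0854;-0.026 -0.016 -0.01 0 0.0854;-0.026 -0.016 -0.01 0 0.0854;-0.026 -0.016 0 0 0.0854;-0.026 -0.016 0 0 0.0854;-0.026 -0.016 0 0 0.0854;-0.026 -0.016 0 0 0.0854;-0.026 -0.016 0 0 0.0854;-0.025 -0.01 0 0 0.0854;0 0 0 0 0.0854"}}

```text
t: 2.82
position: [0.4404, -0.3061, 0.3053]
ee_rot: [-180.0, -0.0, 89.9]
wrist_force: [0.5, 0.1, 0.4]
opening: 1.002
```

Run:
```python
from h import *
print(readout.get_obs()['position'])
im,d,P=snap('wrist','w1.png');print(w(P,[0,0,0]),P['R'])
find('wrist',P,['driver','driver_grip','driver_seat','holster'])
def pts(d,P,m):
    v,u=np.nonzero(m&(d>0));K=np.array([[P['fx'],0,P['cx']],[0,P['fy'],P['cy']],[0,0,1.]])
    n=cv2.undistortPoints(np.c_[u,v].astype(float).reshape(-1,1,2),K,np.array([P['k1'],0,0,0,0.]))[:,0]
    z=d[v,u];return (np.c_[n*z[:,None],z]-P['t'])@np.array(P['R'])
for c in ['wrist','scene','side']:
    if c!='wrist': im,d,P=snap(c,c+'1.png')
    for n in ['driver','balancer_yoke']:
        for r in spotter.regions_of(c,n)[:1]:
            X=pts(d,P,r['mask'])
            np.save(f'{c}_{n}.npy',X);print(c,n,r['p'],len(X),X.min(0),X.max(0))
            if n=='driver':
                Y=X[(X[:,2]>.15)&(X[:,2]<.2)]
            else: Y=X[(X[:,2]>.24)&(X[:,2]<.275)]
            if len(Y)>20:print(' ',len(Y),Y.mean(0),np.percentile(Y,[2,98],axis=0))
    if c!='wrist': find(c,P,['yoke_seat','balancer_yoke','driver_grip'])
```

```text
[ 0.4403705  -0.30608474  0.30528128]
[ 0.44237922 -0.22746596  0.43535893] [[ 9.99995710e-01 -2.92357643e-03  1.83057085e-04]
 [-2.83652890e-03 -9.50829880e-01  3.09700651e-01]
 [-7.31377377e-04 -3.09699841e-01 -9.50834093e-01]]
wrist driver 0.62 [ 0.4432 -0.3091  0.011 ]
wrist driver 0.55 [ 0.6915 -0.2824  0.0097]
wrist driver_grip 0.57 [ 0.4403 -0.3023  0.1777]
wrist holster 0.92 [ 0.4506 -0.477   0.0061]
wrist holster 0.75 [ 0.441  -0.3023  0.0026]
scene driver 0.6 485 [ 0.23727296 -0.33044426 -0.00190877] [ 0.47122926 -0.25411034  0.2147656 ]
  208 [ 0.45660138 -0.30457208  0.17541283] [[ 0.44657665 -0.3223848   0.15097112]
 [ 0.46261014 -0.2850963   0.19750284]]
scene balancer_yoke 0.68 729 [ 0.29548874  0.02887257 -0.00373996] [0.68703645 0.44498694 0.34290503]
  508 [0.63727447 0.10262144 0.26663998] [[0.60800519 0.03553769 0.25893997]
 [0.68127104 0.1682343  0.27143616]]
scene yoke_seat 0.9 [0.6395 0.0757 0.2683]
scene balancer_yoke 0.76 [0.6285 0.1677 0.3298]
scene driver_grip 0.91 [ 0.4414 -0.2984  0.1811]
side driver 0.7 815 [ 0.41105685 -0.3333386  -0.00529604] [ 0.5117467  -0.12180077  0.21793143]
  271 [ 0.43621082 -0.31642415  0.17524938] [[ 0.42016159 -0.32384385  0.15108998]
 [ 0.45820871 -0.30191348  0.19892205]]
side balancer_yoke 0.54 197 [0.60767817 0.03800298 0.25256796] [0.68199945 0.17456419 0.34044591]
  71 [0.66920118 0.06483974 0.26322412] [[0.66130448 0.03943728 0.25470509]
 [0.67992048 0.09246074 0.26953087]]
side yoke_seat 0.69 [0.6271 0.1681 0.3253]
side yoke_seat 0.66 [0.6345 0.078  0.2652]
side yoke_seat 0.33 [ 0.4203 -0.1175 -0.0019]
side balancer_yoke 0.53 [0.6258 0.1689 0.3257]
side driver_grip 0.69 [ 0.4418 -0.3038  0.1746]
```

View pics/w1.png

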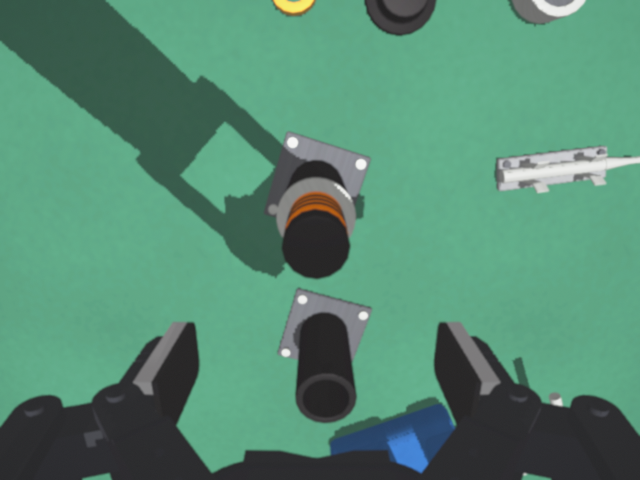

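The wrist view shows the driver handle upright at pixel (316, 245), between the open fingers in x (pads near columns 190 and 440). I'll go down and grip it.

>>> {"fn": "move_arm", "kwargs": {"moves": "0.002 0 0.02 0 0.0854;0 0 0.03 0 0.0854;0 0 0.03 0 0.0854;0 0 0.025 0 0.0854;0 0 0.015 0 0.0854;0 0 0.009 0 0.0854;0 0 0 0 0.0854;0 0 0 0 0.03;0 0 0 0 0.03;0 0 0 0 0.03;0 0 0 0 0.03;0 0 0 0 0.03;0 0 0 0 0.03;0 0 0 0 0.03"}}

```text
t: 5.52
position: [0.4406, -0.3034, 0.1772]
ee_rot: [-179.9, 0.1, 90.0]
wrist_force: [-4.4, 1.1, 5.9]
opening: 0.459
```

>>> {"fn": "move_arm", "kwargs": {"moves": "0 0 -0.005 0 0.03;0 0 -0.012 0 0.03;0 0 -0.016 0 0.03;0 0 -0.016 0 0.03;0 0 -0.016 0 0.03;0 0 -0.016 0 0.03;0 0 -0.016 0 0.03;0 0 -0.016 0 0.03;0 0 -0.016 0 0.03;0 0 -0.014 0 0.03;0 0 -0.01 0 0.03;0 0 0 0 0.03;0 0 0 0 0.03;0 0 0 0 0.03"}}

```text
t: 7.28
position: [0.4407, -0.3028, 0.3282]
ee_rot: [-179.9, -0.1, 90.0]
wrist_force: [-0.3, -0.2, -8.9]
opening: 0.453
```

Run:
```python
from h import *
o=readout.get_obs();print(o['position'],o['wrist_force'],o['wrist_torque'],o['opening'])
im,d,P=snap('scene','s2.png');find('scene',P,['driver','driver_grip','driver_seat','yoke_seat'])
im,d,P=snap('side','d2.png');find('side',P,['driver','driver_grip','driver_seat','yoke_seat'])
```

```text
[ 0.44071801 -0.30276245  0.32824556] [-0.28793354 -0.15297089 -8.94932178] [ 0.01940419 -0.04716573 -0.0425907 ] 0.45319327484247884
scene driver 0.78 [ 0.4429 -0.3005  0.1689]
scene driver_grip 0.83 [ 0.4451 -0.2991  0.3289]
scene driver_grip 0.3 [0.6395 0.0767 0.2691]
scene driver_seat 0.91 [ 0.4427 -0.304   0.2837]
scene driver_seat 0.23 [0.5759 0.5103 0.002 ]
scene yoke_seat 0.67 [0.64   0.077  0.2691]
scene yoke_seat 0.33 [ 0.6882 -0.2841  0.0114]
side driver 0.76 [ 0.4408 -0.2961  0.1624]
side driver_grip 0.62 [ 0.4427 -0.3041  0.3264]
side driver_seat 0.72 [ 0.4396 -0.3018  0.279 ]
side driver_seat 0.41 [ 0.4239 -0.1168 -0.0027]
side yoke_seat 0.46 [0.6342 0.0798 0.2649]
```

```bash
cat >> h.py <<'E'
def pts(d,P,m):
    v,u=np.nonzero(m&(d>0));K=np.array([[P['fx'],0,P['cx']],[0,P['fy'],P['cy']],[0,0,1.]])
    n=cv2.undistortPoints(np.c_[u,v].astype(float).reshape(-1,1,2),K,np.array([P['k1'],0,0,0,0.]))[:,0]
    z=d[v,u];return (np.c_[n*z[:,None],z]-P['t'])@np.array(P['R'])
E
python3 - <<'E'
from h import *
from scipy.optimize import least_squares
post=np.array([.577,.511])
A=[]
for c in ['scene','side']:
    im,d,P=snap(c,c+'3.png')
    X=pts(d,P,d>0)
    c0=np.array([.637,.078]);ax=(post-c0)/np.linalg.norm(post-c0)
    for k in range(6):
        rel=X[:,:2]-c0;r=np.hypot(*rel.T);a=np.arctan2(rel@[-ax[1],ax[0]],rel@ax)
        m=(X[:,2]>.258)&(X[:,2]<.276)&(r>.018)&(r<.040)&(abs(a)<2.2)
        Y=X[m]
        # minimise area outside annulus
        f=lambda p:np.maximum(0,np.abs(np.hypot(*(Y[:,:2]-p).T)-.029)-.004)
        c0=least_squares(f,c0,loss='soft_l1',f_scale=.002).x
    print(c,len(Y),c0,np.percentile(Y,[2,50,98],axis=0).round(4).tolist(), np.median(np.hypot(*(Y[:,:2]-c0).T)))
    # boom profile
    rel=X[:,:2]-post;s=rel@-ax;l=rel@[-ax[1],ax[0]]
    m=(abs(l)<.04)&(X[:,2]>.15)&(s>-.06)&(s<.4)
    for lo in np.arange(-.05,.4,.02):
        q=m&(s>=lo)&(s<lo+.02)
        if q.sum()>3: print('  s%.2f n%d z'%(lo+.01,q.sum()),np.percentile(X[q,2],[2,25,50,75,98]).round(3),l[q].mean().round(4))
s=cv2.imread('pics/scene3.png');cv2.imwrite('pics/c3.png',cv2.resize(s[150:300,320:520],None,fx=4,fy=4))
E
```

```text
scene 228 [0.64000736 0.07982732] [[0.6076, 0.0618, 0.2592], [0.6355, 0.0916, 0.2673], [0.673, 0.1169, 0.2704]] 0.029328564102990236
  s-0.02 n5 z [0.193 0.201 0.203 0.204 0.205] -0.0182
  s-0.00 n144 z [0.155 0.202 0.231 0.273 0.295] -0.0138
  s0.02 n277 z [0.153 0.181 0.22  0.273 0.295] -0.009
  s0.04 n312 z [0.185 0.225 0.261 0.278 0.295] -0.0039
  s0.06 n140 z [0.219 0.229 0.264 0.272 0.28 ] 0.0131
  s0.08 n64 z [0.225 0.235 0.269 0.28  0.284] -0.005
  s0.10 n59 z [0.228 0.236 0.27  0.282 0.29 ] -0.0063
  s0.12 n65 z [0.23  0.241 0.276 0.288 0.293] -0.0061
  s0.14 n62 z [0.236 0.246 0.282 0.293 0.298] -0.0066
  s0.16 n66 z [0.242 0.25  0.287 0.297 0.301] -0.0064
  s0.18 n70 z [0.246 0.254 0.287 0.3   0.304] -0.0054
  s0.20 n74 z [0.25  0.259 0.292 0.304 0.309] -0.0056
  s0.22 n71 z [0.252 0.262 0.296 0.309 0.312] -0.0051
  s0.24 n71 z [0.258 0.267 0.302 0.311 0.316] -0.0052
  s0.26 n81 z [0.261 0.271 0.303 0.318 0.323] -0.0053
  s0.28 n84 z [0.265 0.275 0.31  0.322 0.327] -0.0061
  s0.30 n82 z [0.27  0.279 0.313 0.325 0.331] -0.006
  s0.32 n83 z [0.274 0.283 0.32  0.331 0.335] -0
[... 664 characters left out ...]
89] 0.0024
  s0.12 n47 z [0.232 0.241 0.272 0.288 0.292] 0.0011
  s0.14 n48 z [0.234 0.244 0.281 0.292 0.297] 0.002
  s0.16 n49 z [0.242 0.247 0.282 0.295 0.301] 0.0016
  s0.18 n55 z [0.243 0.253 0.287 0.3   0.306] 0.0016
  s0.20 n49 z [0.249 0.257 0.29  0.304 0.308] 0.0018
  s0.22 n49 z [0.259 0.262 0.303 0.309 0.313] 0.0013
  s0.24 n38 z [0.264 0.297 0.306 0.314 0.315] 0.0013
  s0.26 n34 z [0.301 0.309 0.316 0.318 0.32 ] 0.0021
  s0.28 n31 z [0.303 0.315 0.319 0.321 0.324] 0.0015
  s0.30 n37 z [0.309 0.315 0.323 0.326 0.33 ] 0.0017
  s0.32 n34 z [0.314 0.321 0.328 0.33  0.334] 0.0026
  s0.34 n31 z [0.322 0.334 0.335 0.337 0.339] -0.0009
  s0.36 n55 z [0.32  0.33  0.333 0.337 0.341] -0.0038
```

View pics/c3.png

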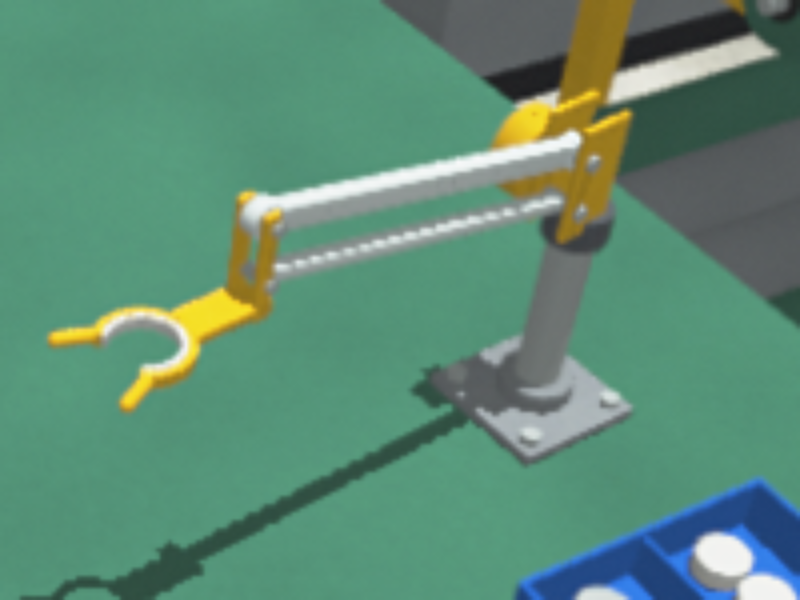

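The close view shows the empty ring (crop about (145, 345)) level, its mouth free, and the boom tilted 0.21 rad up towards it. The ring will therefore swing about 7 mm outwards and back as it sinks. The driver weighs about 8.9 N, so I expect roughly 128 mm of sink. I'll move to in front of the mouth.

>>> {"fn": "move_arm", "kwargs": {"moves": "0.01 0.007 -0.001 0 0.03;0.02 0.014 -0.001 0 0.03;0.024 0.017 -0.001 0 0.03;0.024 0.017 0 0 0.03;0.024 0.017 0 0 0.03;0.024 0.017 0 0 0.03;0.024 0.017 0 0 0.03;0.024 0.017 0 0 0.03;0.024 0.017 0 0 0.03;0.024 0.017 0 0 0.03;0.024 0.017 0 0 0.03;0.024 0.017 0 0 0.03;0.02 0.014 0 0 0.03;0.007 0.004 0 0 0.03;0 0 0 0 0.03;0 0 0 0 0.03"}}

```text
t: 9.88
position: [0.6497, -0.0067, 0.3323]
ee_rot: [-180.0, 0.0, 90.0]
wrist_force: [-0.0, -0.8, -8.9]
opening: 0.456
```

Run:
```python
from h import *
o=readout.get_obs();print(o['position'],o['wrist_force'],o['wrist_torque'],o['opening'])
im,d,P=snap('wrist','w4.png');find('wrist',P,['driver_grip','driver_seat','yoke_seat'])
c0=np.array([.6385,.0785]);X=pts(d,P,d>0)
m=(X[:,2]>.25)&(X[:,2]<.275)&(np.hypot(*(X[:,:2]-c0).T)<.1)
Y=X[m];
for lo in np.arange(.0,.16,.008):
    q=Y[(Y[:,1]>=lo)&(Y[:,1]<lo+.008)]
    if len(q)>3: x=np.sort(q[:,0]);g=np.argmax(np.diff(x));print(round(lo+.004,3),len(q),x[0].round(4),x[g].round(4),x[g+1].round(4),x[-1].round(4),np.median(q[:,2]).round(4))
for c in ['scene','side']:
    im,d,P=snap(c,c+'4.png');find(c,P,['driver_seat','driver_grip','yoke_seat'])
```

```text
[ 0.64966817 -0.00673895  0.33232977] [-0.04048419 -0.80106184 -8.87743289] [-0.08244962 -0.02815887  0.01441318] 0.45642947103251647
wrist driver_grip 0.78 [ 0.6485 -0.0076  0.335 ]
0.028 124 0.6055 0.6062 0.6066 0.6147 0.2662
0.036 408 0.6046 0.6169 0.6787 0.6864 0.2666
0.044 751 0.607 0.6187 0.6737 0.6873 0.2667
0.052 814 0.6091 0.621 0.6692 0.6846 0.2667
0.06 941 0.6107 0.625 0.6631 0.6802 0.2669
0.068 961 0.6074 0.6217 0.6608 0.6754 0.2671
0.076 932 0.6062 0.6179 0.6633 0.6744 0.267
0.084 951 0.6062 0.6184 0.6628 0.6742 0.2671
0.092 1108 0.6079 0.6236 0.6576 0.6732 0.2671
0.1 1721 0.6117 0.6515 0.6519 0.6698 0.2671
0.108 1699 0.6177 0.6177 0.6181 0.6631 0.2671
0.116 1080 0.6198 0.6507 0.6511 0.6511 0.2674
scene driver_seat 0.86 [ 0.6521 -0.0068  0.2845]
scene driver_grip 0.77 [ 0.6527 -0.0048  0.3346]
scene yoke_seat 0.75 [0.6393 0.0799 0.2693]
side driver_seat 0.55 [ 0.6488 -0.0034  0.2811]
side driver_seat 0.38 [ 0.5738  0.5075 -0.0022]
side driver_grip 0.83 [ 0.6515 -0.0061  0.3296]
side yoke_seat 0.94 [0.634  0.0761 0.2622]
side yoke_seat 0.17 [0.6248 0.1693 0.3282]
```

View pics/w4.png

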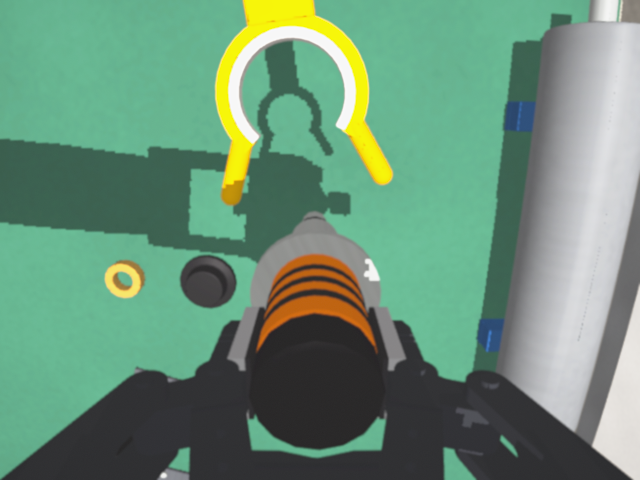

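The wrist view shows the ring at (292, 92) with its horns clear and the driver straight in the fingers at (316, 300). The ring centre is about (0.640, 0.078) with its top at z 0.267, so the taper clears it by about 7 mm.

>>> {"fn": "move_arm", "kwargs": {"moves": "0.008 0 0 0 0.03;0.012 -0.0005 0 0 0.03;0.012 -0.001 0 0 0.03;0.01 -0.001 0 0 0.03;0.007 -0.0012 0 0 0.03;0 0 0 0 0.03;0.005 -0.0008 0 0 0.03;0.005 -0.0008 0 0 0.03;0.005 -0.0008 0 0 0.03;0 0 0 0 0.03"}}

```text
t: 11.72
position: [0.6438, 0.0584, 0.3323]
ee_rot: [180.0, -0.0, 90.0]
wrist_force: [0.4, 0.1, -8.0]
opening: 0.453
```

No lateral force, so I'll go on to the centre.

>>> {"fn": "move_arm", "kwargs": {"moves": "0.005 -0.0009 0 0 0.03;0.005 -0.0009 0 0 0.03;0.005 -0.0009 0 0 0.03;0.0045 -0.0008 0 0 0.03;0 0 0 0 0.03;0 0 0 0 0.03"}}

```text
t: 12.48
position: [0.6404, 0.0774, 0.3323]
ee_rot: [180.0, 0.0, 90.0]
wrist_force: [0.6, -0.0, -8.6]
opening: 0.459
```

Run:
```python
from h import *
o=readout.get_obs();print(o['position'],o['wrist_force'],o['wrist_torque'],o['opening'])
im,d,P=snap('wrist','w5.png');find('wrist',P,['driver_grip','driver_seat','yoke_seat'])
for c in ['scene','side']:
    im,d,P=snap(c,c+'5.png');find(c,P,['driver_seat','driver_grip','yoke_seat'])
    s=im[:,:,::-1]; a=(180,290,300,440) if c=='scene' else (90,290,250,450)
    cv2.imwrite(f'pics/{c}5c.png',cv2.resize(s[a[0]:a[1],a[2]:a[3]],None,fx=4 if c=='scene' else 3,fy=4 if c=='scene' else 3,interpolation=cv2.INTER_CUBIC))
```

```text
[0.64039546 0.07743506 0.33230112] [ 0.557201   -0.02519331 -8.56265503] [ 0.00920495 -0.01099954  0.0218703 ] 0.4594942132557298
wrist driver_grip 0.74 [0.6435 0.0785 0.3319]
scene driver_seat 0.91 [0.6395 0.0746 0.2853]
scene driver_grip 0.82 [0.6456 0.0806 0.3338]
scene driver_grip 0.57 [ 5.252e-01 -1.279e-01  2.000e-04]
scene driver_grip 0.4 [0.6411 0.0765 0.2874]
scene yoke_seat 0.79 [0.6389 0.0743 0.2699]
scene yoke_seat 0.48 [0.6401 0.0788 0.1706]
side driver_seat 0.66 [0.6379 0.0777 0.2826]
side driver_grip 0.9 [0.6401 0.0745 0.332 ]
side yoke_seat 0.71 [0.6343 0.0803 0.2623]
```

View pics/scene5c.png

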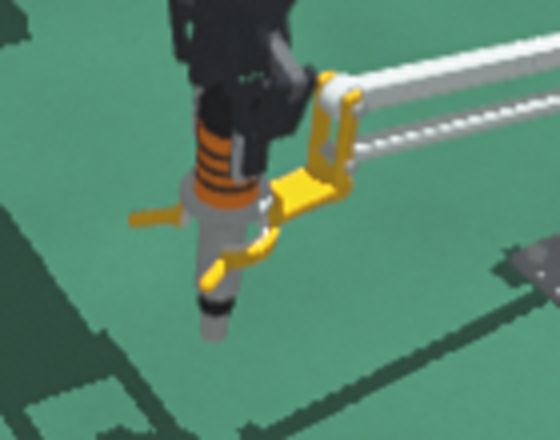

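The driver's gear case is inside the ring with the collar just above it, at crop pixel (225, 190). I'll lower gently.

>>> {"fn": "move_arm", "kwargs": {"moves": "0 0 0.002 0 0.03;0 0 0.0025 0 0.03;0 0 0.0025 0 0.03;0 0 0.0025 0 0.03;0 0 0.0025 0 0.03;0 0 0.0025 0 0.03;0 0 0.0015 0 0.03;0 0 0.0015 0 0.03;-0.0003 0 0.0015 0 0.03;-0.0003 0 0.0015 0 0.03;-0.0003 0 0.0015 0 0.03;-0.0003 0 0.0015 0 0.03;0 0 0 0 0.03;0 0 0 0 0.03"}}

```text
t: 14.82
position: [0.6403, 0.0764, 0.3087]
ee_rot: [-180.0, -0.0, 90.0]
wrist_force: [-1.2, -0.2, -6.4]
opening: 0.457
```

Run:
```python
from h import *
o=readout.get_obs();print(o['position'],o['wrist_force'],o['wrist_torque'],o['opening'])
for c in ['scene','side']:
    im,d,P=snap(c,c+'6.png');find(c,P,['driver_seat','driver_grip','yoke_seat','balancer_yoke'])
```

```text
[0.64031342 0.07635658 0.30866295] [-1.22990722 -0.17190336 -6.37145969] [-0.02393319  0.10054142 -0.00826002] 0.45689340420195707
scene driver_grip 0.85 [0.6432 0.0802 0.3096]
scene yoke_seat 0.97 [0.6394 0.0772 0.2631]
scene balancer_yoke 0.88 [0.6299 0.1655 0.3187]
scene balancer_yoke 0.53 [0.5771 0.5099 0.0017]
side driver_seat 0.97 [0.6392 0.0771 0.2565]
side driver_grip 0.79 [0.6403 0.0761 0.307 ]
side driver_grip 0.72 [ 4.197e-01 -1.155e-01 -4.000e-04]
side yoke_seat 0.7 [0.6373 0.0754 0.2582]
side balancer_yoke 0.73 [0.6243 0.1648 0.3204]
```

>>> {"fn": "move_arm", "kwargs": {"moves": "-0.0004 0 0.002 0 0.03;-0.0005 0 0.003 0 0.03;-0.0005 0 0.003 0 0.03;-0.0005 0 0.003 0 0.03;-0.0005 0 0.003 0 0.03;-0.0004 0 0.003 0 0.03;-0.0004 0 0.003 0 0.03;-0.0004 0 0.003 0 0.03;-0.0003 0 0.003 0 0.03;-0.0003 0 0.003 0 0.03;-0.0003 0 0.003 0 0.03;-0.0003 0 0.003 0 0.03;-0.0002 0 0.003 0 0.03;-0.0002 0 0.003 0 0.03;-0.0001 0 0.002 0 0.03;0 0 0.001 0 0.03;0 0 0 0 0.03;0 0 0 0 0.03"}}

```text
t: 17.58
position: [0.6404, 0.0711, 0.2649]
ee_rot: [180.0, -0.0, 90.0]
wrist_force: [0.6, 3.0, -4.5]
opening: 0.459
```

Run:
```python
from h import *
o=readout.get_obs();print(o['position'],o['wrist_force'],o['wrist_torque'],o['opening'])
for c in ['scene','side']:
    im,d,P=snap(c,c+'7.png');find(c,P,['driver_seat','driver_grip','yoke_seat','balancer_yoke'])
```

```text
[0.64042207 0.0710888  0.26485529] [ 0.61659056  3.03990824 -4.54396603] [ 0.58438478 -0.16665352  0.04199089] 0.4593414205263863
scene driver_seat 0.87 [0.6417 0.0697 0.2179]
scene driver_grip 0.88 [0.6441 0.0738 0.2686]
scene driver_grip 0.72 [0.6412 0.0714 0.2189]
scene yoke_seat 0.77 [0.6418 0.0707 0.2179]
scene balancer_yoke 0.8 [0.6297 0.1639 0.2747]
side driver_seat 0.58 [0.6392 0.0718 0.2146]
side driver_grip 0.89 [0.6425 0.0702 0.2634]
side yoke_seat 0.68 [0.6384 0.0712 0.2152]
```

>>> {"fn": "move_arm", "kwargs": {"moves": "0.0005 0 0.001 0 0.03;0.0005 0 0.002 0 0.03;0 0 0.003 0 0.03;0 0 0.003 0 0.03;0 0 0.003 0 0.03;0 0 0.003 0 0.03;0 0 0.003 0 0.03;0 0 0.003 0 0.03;0 0 0.002 0 0.03;0 0 0.001 0 0.03;0 0 0 0 0.03;0 0 0 0 0.03"}}

```text
t: 19.58
position: [0.6404, 0.072, 0.2408]
ee_rot: [-180.0, 0.0, 90.0]
wrist_force: [0.5, -1.9, -2.4]
opening: 0.454
```

>>> {"fn": "move_arm", "kwargs": {"moves": "-0.0003 0 0.001 0 0.03;0 0 0.002 0 0.03;0 0 0.003 0 0.03;0.0001 0 0.003 0 0.03;0.0002 0 0.003 0 0.03;0.0003 0 0.003 0 0.03;0.0003 0 0.002 0 0.03;0 0 0.001 0 0.03;0 0 0 0 0.03;0 0 0 0 0.03;0 0 0 0 0.03"}}

```text
t: 20.95
position: [0.6403, 0.0727, 0.2228]
ee_rot: [-180.0, -0.0, 90.0]
wrist_force: [-0.5, 2.4, -2.3]
opening: 0.452
```

Run:
```python
from h import *
for i in range(4):
    o=readout.get_obs();print(o['position'],o['wrist_force'],o['wrist_torque'],o['opening'])
    im,d,P=snap(['scene','side'][i%2])
    if i<2: find(['scene','side'][i],P,['driver_seat','yoke_seat','balancer_yoke'])
```

```text
[0.64034256 0.07268229 0.22282569] [-0.53455011  2.41634553 -2.25117193] [ 0.30615378  0.1081035  -0.04702964] 0.4523331642168095
scene driver_seat 0.55 [0.6401 0.0701 0.1755]
scene yoke_seat 0.94 [0.6402 0.0739 0.1748]
scene balancer_yoke 0.6 [0.6314 0.1635 0.2323]
[0.64037204 0.07268317 0.22283878] [-0.64633597  1.96336178 -1.10314273] [ 0.22608422  0.13580329 -0.01485095] 0.44995763289335744
side driver_seat 0.96 [0.6401 0.0772 0.1732]
side yoke_seat 0.65 [0.6368 0.0738 0.1724]
side balancer_yoke 0.63 [ 0.4218 -0.1172 -0.0028]
side balancer_yoke 0.56 [0.626  0.1616 0.2324]
[0.64036116 0.07265394 0.22282242] [-0.6023952   2.13639695 -1.80243775] [ 0.31447575  0.18229544 -0.01720893] 0.4524269480276753
[0.64038032 0.07267658 0.22283083] [-0.27620928  2.12699501 -1.24606078] [0.3338569  0.09840049 0.03116118] 0.4552972680730536
```

>>> {"fn": "move_arm", "kwargs": {"moves": "0.0004 0 0.001 0 0.03;0.0003 0 0.002 0 0.03;0.0003 0 0.003 0 0.03;0.0003 0 0.003 0 0.03;0.0002 0 0.002 0 0.03;0 0 0.001 0 0.03;0 0 0 0 0.03;0 0 0 0 0.03;0 0 0 0 0.03"}}

```text
t: 22.58
position: [0.6404, 0.0741, 0.2109]
ee_rot: [180.0, -0.0, 90.0]
wrist_force: [0.2, 1.2, -1.6]
opening: 0.453
```

```bash
cat > f.py <<'E'
from h import *
F=[];T=[]
for i in range(8):
    o=readout.get_obs();F.append(o['wrist_force']);T.append(o['wrist_torque']);imaging.capture('wrist')
print(o['position'],np.mean(F,0),np.std(F,0),np.mean(T,0),o['opening'])
E
python3 f.py
```

```text
[0.64039886 0.07414345 0.21082459] [-0.14109098  0.89642211 -0.51029334] [0.30771841 0.30539336 0.48912257] [ 0.13902831  0.01938031 -0.001944  ] 0.4541644193950671
```

>>> {"fn": "move_arm", "kwargs": {"moves": "0.0003 0 0.001 0 0.03;0.0003 0 0.0015 0 0.03;0.0002 0 0.0015 0 0.03;0.0002 0 0.001 0 0.03;0.0001 0 0.001 0 0.03;0 0 0 0 0.03;0 0 0 0 0.03;0 0 0 0 0.03"}}

```text
t: 23.98
position: [0.6403, 0.0751, 0.2047]
ee_rot: [-180.0, 0.0, 90.0]
wrist_force: [-0.5, -0.2, -0.8]
opening: 0.451
```

```bash
python3 f.py
```

```text
[0.64038954 0.07511152 0.20480068] [-0.66087436 -0.13212843 -0.39734672] [0.4911954  0.72229847 0.48386953] [-0.15325271  0.12161438 -0.00454201] 0.4578529989999586
```

>>> {"fn": "move_arm", "kwargs": {"moves": "0.0002 0 0.001 0 0.03;0.0002 0 0.001 0 0.03;0.0001 0 0.001 0 0.03;0.0001 0 0.001 0 0.03;0 0 0 0 0.03;0 0 0 0 0.03"}}

```text
t: 25.12
position: [0.6404, 0.0758, 0.2008]
ee_rot: [180.0, -0.0, 90.0]
wrist_force: [0.7, -0.7, -0.6]
opening: 0.452
```

```bash
sed -i 's/range(8)/range(14)/' f.py; python3 f.py
```

```text
[0.64041243 0.07578762 0.20081463] [-0.00120357 -0.6869216  -0.39485315] [0.46466114 0.21334073 0.59083597] [-0.20301457 -0.07193934  0.01421936] 0.45340996238093184
```

>>> {"fn": "move_arm", "kwargs": {"moves": "0 0 0.001 0 0.03;0 0 0.001 0 0.03;0.0001 0 0.001 0 0.03;0.0001 0 0.001 0 0.03;0 0 0.001 0 0.03;0 0 0 0 0.03;0 0 0 0 0.03"}}

```text
t: 26.7
position: [0.6403, 0.0763, 0.1958]
ee_rot: [-180.0, -0.0, 90.0]
wrist_force: [-0.3, 0.5, 0.9]
opening: 0.453
```

```bash
python3 f.py
python3 - <<'E'
from h import *
for c in ['scene','side']:
    im,d,P=snap(c,c+'8.png');find(c,P,['driver_seat','driver_grip','yoke_seat'])
s=cv2.imread('pics/scene8.png');cv2.imwrite('pics/c8.png',cv2.resize(s[200:330,300:440],None,fx=4,fy=4,interpolation=cv2.INTER_CUBIC))
E
```

```text
[0.64034514 0.07616368 0.19580075] [-0.5435465   2.54506433  0.68463886] [0.55268545 0.7844753  0.44079449] [0.488556   0.05293472 0.00202819] 0.4553631354856332
scene driver_seat 0.82 [0.6416 0.0739 0.1506]
scene driver_seat 0.62 [ 5.225e-01 -1.266e-01 -2.000e-04]
scene driver_grip 0.63 [0.6434 0.0788 0.198 ]
scene yoke_seat 0.69 [0.6387 0.0783 0.1496]
side driver_seat 0.58 [0.6406 0.0752 0.1446]
side driver_grip 0.73 [0.641  0.0752 0.1932]
side driver_grip 0.25 [ 0.4186 -0.1178 -0.0026]
side yoke_seat 0.48 [0.6361 0.0792 0.1471]
side yoke_seat 0.39 [ 0.692  -0.2845  0.0067]
```

View pics/c8.png

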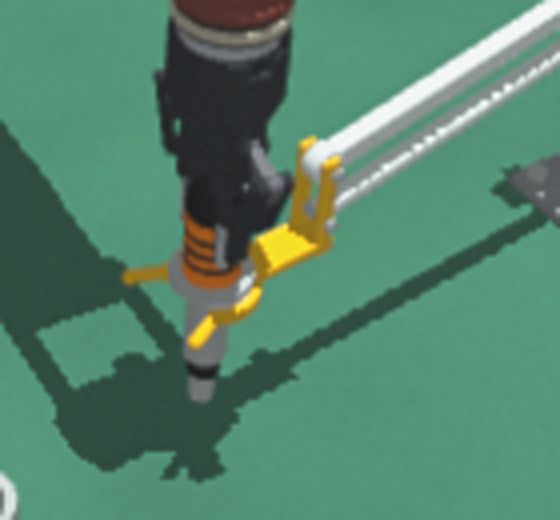

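Now slightly past balance (+0.7 N) with a sideways preload of 2.5 N along y. I'll relieve both.

>>> {"fn": "move_arm", "kwargs": {"moves": "0.0003 0 -0.0005 0 0.03;0.0003 0 -0.0005 0 0.03;0 0 -0.0005 0 0.03;0 0 0 0 0.03;0 0 0 0 0.03;0 0 0 0 0.03"}}

```text
t: 28.55
position: [0.6404, 0.0763, 0.1973]
ee_rot: [-180.0, 0.0, 90.0]
wrist_force: [0.0, 0.3, 0.8]
opening: 0.45
```

```bash
python3 f.py
```

```text
[0.64039889 0.07644273 0.19731296] [-0.43860045 -0.58918203  0.85296455] [0.49232329 0.65025436 0.23167957] [-0.15649555  0.05687603  0.01284622] 0.4571540561756725
```

>>> {"fn": "move_arm", "kwargs": {"moves": "-0.0002 0 -0.0005 0 0.03;-0.0002 0 -0.0005 0 0.03;0 0 -0.0005 0 0.03;0 0 -0.0005 0 0.03;0 0 0 0 0.03;0 0 0 0 0.03;0 0 0 0 0.03"}}

```text
t: 30.12
position: [0.6404, 0.0761, 0.1994]
ee_rot: [180.0, 0.0, 90.0]
wrist_force: [0.3, -1.5, 0.5]
opening: 0.451
```

```bash
python3 f.py
```

```text
[0.64040036 0.07616767 0.19929865] [-0.01909336 -1.6052179   0.27042099] [0.47547234 0.34577155 0.37939766] [-0.39389414 -0.01009947  0.01584009] 0.45692613445376384
```

>>> {"fn": "move_arm", "kwargs": {"moves": "-0.0003 0 0 0 0.03;0 0 0 0 0.03;0 0 0 0 0.03"}}

```text
t: 31.2
position: [0.6404, 0.0761, 0.1993]
ee_rot: [180.0, -0.0, 90.0]
wrist_force: [-0.3, -1.1, -0.2]
opening: 0.455
```

```bash
python3 f.py
```

```text
[0.64039808 0.07597894 0.19932329] [ 0.21201766 -0.38905981  0.49571596] [0.46950653 0.42425927 0.40413955] [-0.1890954  -0.06461593  0.00712412] 0.45558686324161296
```

Vertical and lateral forces are both near zero, so I'll release in small steps.

>>> {"fn": "move_arm", "kwargs": {"moves": "0 0 0 0 0.0395;0 0 0 0 0.04;0 0 0 0 0.041;0 0 0 0 0.042;0 0 0 0 0.044;0 0 0 0 0.046;0 0 0 0 0.05;0 0 0 0 0.05;0 0 0 0 0.05"}}

```text
t: 33.02
position: [0.6404, 0.0759, 0.1993]
ee_rot: [-180.0, 0.0, 90.0]
wrist_force: [0.3, 0.2, -0.1]
opening: 0.586
```

```bash
sed -i 's/range(14)/range(4)/' f.py; python3 f.py
python3 - <<'E'
from h import *
for c in ['scene','side']:
    im,d,P=snap(c,c+'9.png');find(c,P,['driver_seat','driver_grip','yoke_seat'])
im,d,P=snap('wrist','w9.png')
E
```

```text
[0.64037841 0.07587826 0.19930428] [-0.11577714  0.00786862 -0.45939429] [0.32141047 0.09062227 0.64841983] [0.00137288 0.01719624 0.00313526] 0.585236470306776
scene driver_seat 0.55 [0.6414 0.0722 0.1524]
scene driver_grip 0.94 [0.6414 0.0825 0.2077]
scene yoke_seat 0.85 [0.64   0.0762 0.1544]
side driver_seat 0.76 [0.6418 0.0767 0.1522]
side driver_grip 0.66 [ 0.5175 -0.1217 -0.0023]
side driver_grip 0.65 [0.6407 0.0772 0.1973]
side yoke_seat 0.66 [0.6378 0.0777 0.1504]
```

View pics/w9.png

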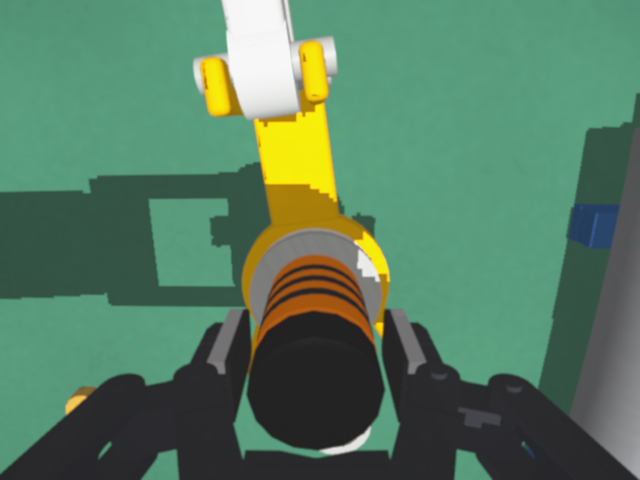

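Released: the collar is seated in the ring at (315, 270) with gaps on both sides of the handle. I'll open fully and rise straight up.

>>> {"fn": "move_arm", "kwargs": {"moves": "0 0 0 0 0.056;0 0 0 0 0.064;0 0 0 0 0.075;0 0 0 0 0.0854;0 0 0 0 0.0854;0 0 -0.004 0 0.0854;0 0 -0.01 0 0.0854;0 0 -0.015 0 0.0854;0 0 -0.02 0 0.0854;0 0 -0.03 0 0.0854;0 0 -0.03 0 0.0854;0 0 -0.03 0 0.0854;0 0 -0.02 0 0.0854;-0.02 0 0 0 0.0854;-0.03 0 0 0 0.0854;-0.03 0 0 0 0.0854;-0.02 0 0 0 0.0854;0 0 0 0 0.0854"}}

```text
t: 35.92
position: [0.6401, -0.0257, 0.3572]
ee_rot: [-179.9, -0.0, 89.9]
wrist_force: [0.5, 0.3, -0.7]
opening: 0.999
```

```bash
python3 f.py
python3 - <<'E'
from h import *
for c in ['scene','side']:
    im,d,P=snap(c,c+'10.png');find(c,P,['driver_seat','driver','driver_grip','yoke_seat','cartridge','end_cap','lock_collar','punch'])
s=cv2.imread('pics/scene10.png');cv2.imwrite('pics/c10.png',cv2.resize(s[180:330,280:480],None,fx=4,fy=4,interpolation=cv2.INTER_CUBIC))
E
```

```text
[ 0.64031277 -0.02355291  0.35800088] [-0.32686158  0.38624815 -0.52183289] [0.55796354 0.10112669 0.15053307] [0.02467027 0.00418956 0.02578795] 0.9968924141060836
scene driver_seat 0.86 [0.6437 0.0739 0.1562]
scene driver 0.64 [0.6407 0.072  0.038 ]
scene driver 0.21 [ 0.4199 -0.1207  0.0052]
scene driver_grip 0.91 [0.6415 0.0793 0.2075]
scene yoke_seat 0.8 [0.6441 0.076  0.1549]
scene cartridge 0.89 [ 0.6587 -0.1126 -0.001 ]
scene cartridge 0.17 [ 0.4171 -0.1228  0.0028]
scene end_cap 0.67 [ 0.5238 -0.1267 -0.    ]
scene lock_collar 0.43 [ 0.4202 -0.124   0.0032]
scene punch 0.54 [ 0.6894 -0.2822  0.0083]
side driver_seat 0.94 [0.6392 0.0728 0.1511]
side driver 0.86 [0.6406 0.0785 0.0372]
side driver_grip 0.63 [0.642  0.0759 0.1988]
side yoke_seat 0.79 [0.6379 0.0776 0.1512]
side cartridge 0.43 [ 0.5166 -0.1237 -0.0037]
side cartridge 0.22 [0.6387 0.0764 0.1973]
side lock_collar 0.78 [ 0.4186 -0.1181 -0.0052]
side punch 0.85 [ 0.6912 -0.2838  0.006 ]
```

View pics/c10.png

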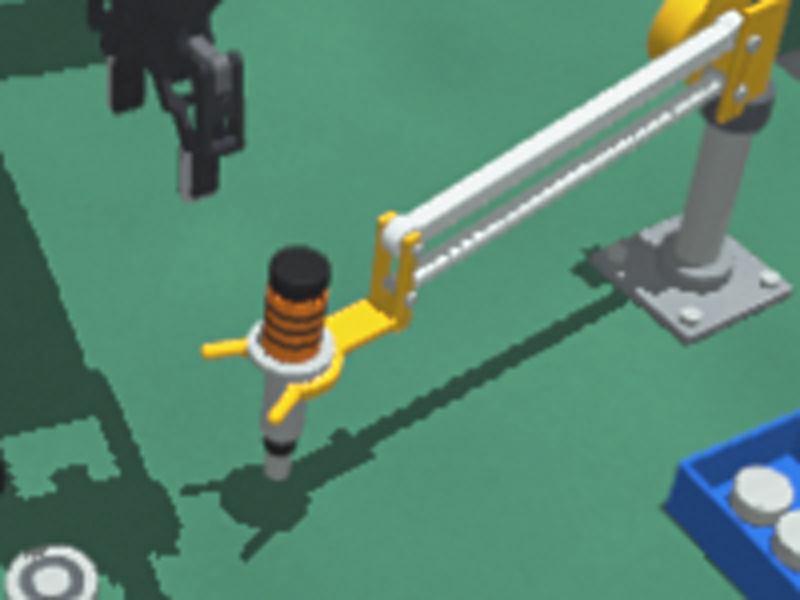

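The driver hangs upright and centred in the ring, and the arm is at rest and clear. Handing in.

```bash
python3 -c "from bench import job;print(job.sign_off())"
```

```text
the job is handed in; nothing more can be done
None
```

The driver is out of its holster and hangs released and upright in the balancer ring. I handed the job in at about 36 s; no verdict was given.

- **Approach:** I took the driver from the nearer holster (it weighs about 8.8 N) and entered the ring through its mouth with almost no side force. I then followed the arm down in steps of 3 mm or less to about 116 mm of sink.
- **Balance:** I went a few millimetres past balance (+0.7 N) and backed up until the vertical force was about +0.3 to +0.5 N. Side forces peaked at about 3 N in the readings I took, and I relieved them before letting go.
- **Last checks:** After release, the ring stayed sunk, at z ≈ 0.15–0.155 m against 0.267 m unloaded. It had not moved between the two looks, within the roughly 4 mm the cameras allow. In the final pictures the driver stood upright with the gripper well clear of it.
- **Seat position:** One seat estimate after release was 4–5 mm from the ring's seat point. The final ones from the two cameras were 2.5 mm and 5 mm off. That is near the 5 mm limit and within camera error, and the picture shows the collar fully seated.
- **Bystanders:** The cartridge, end cap, lock collar and punch all read within a few millimetres of their starting places in the scene camera. The side camera's one "cartridge" fix was really on the end cap, so I discounted it. It did not report the end cap itself.

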